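# Clamp the reading lamp with the click wrench

## Robot

A 6-joint arm with a two-finger parallel gripper is mounted at the origin on the work surface. World frame = base frame: x ahead of the robot, y to its left, z up, the work surface at z = 0. Lengths are in m, angles in rad, forces in N, time in s.
With the tool pointing down it reaches from about 0.275 to 0.975 m from the base axis. Payload 8.4 kg.
Tool frame: the origin (TCP) lies at the very end of the fingers, on their centre line; the grasp point (between the pads) lies 19 mm behind it; z points along the fingers, y is the line along which they close (so a half turn about z gives the same grasp; the last joint's range is limited). The gripper opens to 92 mm and grips with 3 to 60 N. Pads are 20 mm wide; open, the fingers measure 128 mm over their backs; the gripper's body (75 mm by 189 mm) begins 69 mm behind the grasp point.
Start: joints at [1.166, 0.353, 1.633, -0, 1.155, -0.002], TCP at [0.245, 0.575, 0.215] pointing down, gripper open.
Joint ranges: [-2.63, 2.63], [-0.92, 2.1], [0.06, 2.66], [-1.3, 4.44], [0, 2.69], [-3.02, 3.02]. Speed limits (rad/s): [2.22, 2.22, 2.79, 3.14, 3.14, 3.14].

## Interface

Orientations are given as [roll, pitch, yaw] about the fixed x, y, z axes, in that order (R = Rz(yaw) Ry(pitch) Rx(roll)).
In Python, from rig import arm gives the robot as it stands.
- The arm moves only by the tool send_path, called after "Request:" as name(argument=value, ...), one argument or row to a line, values as JSON. Schema: {"type":"object","properties":{"segments":{"type":"array","items":{"type":"array","items":{"type":"array","items":{"type":"number"},"minItems":4,"maxItems":4},"minItems":1,"maxItems":12},"minItems":1,"maxItems":1},"finger_gap":{"type":"number"},"only":{"type":"string"},"quiet":{"type":"boolean"},"lines":{"type":"string"}},"required":["segments"],"additionalProperties":false}. segments is a list that holds a single list of rows (three levels of brackets), with 1 to 12 rows, each of 4 numbers: dx, dy, dz in units of 25 mm, then a turn about the tool's z in units of 0.05 rad; each row is the pose to reach, as a shift and turn from the pose commanded when the call began, along the tool's axes at that moment; what a row does not reach only later rows make up. A row lasts 1/8 s, in which the tool goes at most 0.0625 m and 0.188 rad, less where a joint would pass 70% of its speed; a pose out of reach is approached as far as the arm can. finger_gap is the opening from 0.0 (shut) to 1.0 (fully open), set as the call begins (left out keeps the last). The fingers move at their own pace and stop on an object; the grip force is fixed at half the most. Time passes only in rows, so rows that do not move let the fingers close. The tool returns the time, the measured TCP pose, the force, the opening and the grip force at its end. only (a regular expression) keeps the lines of the reply that match it, lines (a string "A,B") keeps lines A to B, and quiet returns only ok. Input that does not fit is refused with a message, and nothing moves.
- arm.state(): the state, without advancing time (a new reading comes with each control period).
- arm.capture(name): name is "scene" or "top"; returns the picture (384x512x3 uint8, red, green, blue); there is no depth.
- arm.calibration(name): a dict with "intrinsics" (3x3 intrinsics, pixels), "k1" (the pictures are not rectified: a ray, as slopes to the right and down, at radius r is drawn at 1 + k1 r^2 times it, then the intrinsics apply), "R" (3x3) and "t" (3): a world point X has camera coordinates R X + t. Camera axes: x right, y down, z forward; pixel columns grow to the right and rows downward; lengths in m; the calibration is good to about 2 mm. A picture is of the moment at which its call begins. calibration takes no time and is no camera call.
- arm.finish_job(): hands the job in; it is judged then, once.
The state is a dict: "time_s": time; "joint_positions": joint angles; "qvel": joint speeds; "effort": joint torques, N m; "eef_pos": TCP position; "tcp_rot": TCP orientation; "ft_force": force on the tool from outside, world axes, zero at the start; "ft_torque": the same for the moment, N m; "width": opening from 0.0 (shut) to 1.0 (fully open); "finger_force": force on a finger pad.
Only numpy, scipy, OpenCV 4.12 (cv2) and the standard library are available. Lean on these libraries where they do the work, as an engineer would, in place of code of your own. Each camera call takes 0.05 s, during which the arm holds its last target. There are 200 camera calls.

## Task

Take the little reading lamp out of its wooden rest and push its foot fully home, upright, in the hole of the metal clamp bracket, without ramming it, and let go. Then swing the torque wrench that sits on the clamp bolt clockwise (seen from above) until it breaks over with a click, stop at once before its handle kinks on to the end of its play, and let the handle spring back straight and let go of it. Leave the mug, the book and the jar alone.

Things in the scene. Friction and masses are not known exactly. Their poses are not given: they have to be found in the camera images.
- lamp: small reading lamp, 0.18 to 0.33 kg; origin at the centre of its foot's underside, z up the lamp. From the bottom: steel foot diameter 20 mm, 30 mm high; brass collar diameter 36 mm, 30 to 38 mm; brass stem diameter 16 mm, up to 80 mm; white bar-shaped head 70 mm long (lamp x), 30 mm wide (lamp y), 78 to 106 mm high. At first it stands upright in the rest, its collar on the rest's top
- lamp_foot (a point): centre of the underside of the lamp's foot (rim slightly chamfered); at the start 4 mm above the work surface, loose in the rest's hole
- lamp_head (a point): centre of the lamp's white head, 92 mm above the foot's underside; a good place to grip from above, closing across the 30 mm width (lamp y)
- rest: fixed wooden block 90 x 90 x 34 mm with a loose hole of 24 mm in its middle, right through, in which the lamp stands; origin at the centre of its underside. It stands to the left or to the right of the bracket
- bracket: fixed aluminium clamp bracket 70 (x) x 170 (y) x 40 mm high; origin at the centre of its underside. The lamp's hole is on its -y half, the bolt with the wrench on its +y half, a black slit runs between them
- socket (a point): centre of the mouth of the lamp's hole, level with the bracket's top (40 mm above the work surface). Hole 22 mm across, slightly chamfered, right through the 40 mm bracket: home means that the collar rests on the bracket's top, with the foot 30 mm deep
- bolt (a point): vertical axis of the clamp bolt, at the bracket's top, 90 mm from the socket. The wrench swings about it, clockwise seen from above to tighten, against a light drag of 0.15 N m (1 N at the grip), and stays where it is left. After 0.3 to 0.85 rad of swing, which cannot be seen beforehand, the bolt is tight and the wrench's head stops dead
- wrench_head (a point): centre of the wrench's steel head (diameter 48 mm), on the bolt's axis, 62 mm above the work surface; x points along its neck towards the handle. The wrench stays on the bolt and cannot be lifted off. Swung back anticlockwise the head only ratchets with the same light drag: the bolt is not loosened and takes hold again at the same place
- wrench_grip (a point): middle of the wrench's black grip, 140 mm from the bolt's axis and 62 mm above the work surface: a level round bar, diameter 26 mm, from 90 to 190 mm from the bolt's axis, with a red ring near each end. It can be pushed with one finger or straddled from above. Turns with the handle; x points outward along it. It takes about 7.6 N sideways here to make the wrench click
- click_pivot (a point): upright click joint between head and handle, 35 mm from the bolt's axis, 62 mm up. Straight and rigid up to 0.8 N m, then it breaks over: the handle kinks clockwise against the stopped head and the resistance drops, to 3/4 at 0.05 rad (5 mm at the grip), 1/2 at 0.10, 1/4 at 0.15 rad; solid end stop at 0.19 rad. A proper click is a kink of 0.03 to 0.15 rad, kept 0.1 s
- wrench_end (a point): free end of the handle, 190 mm from the bolt's axis, 62 mm above the work surface. When the push ends the handle springs back straight by itself
- mug: bystander: blue mug, 80 mm across, 90 mm tall, loose; origin at the centre of its underside. It stands on the other side of the bracket from the rest
- book: bystander: red paperback lying flat, 110 x 175 x 26 mm, loose; origin at the centre of its underside
- jar: bystander: white cream jar, 60 mm across, 55 mm tall, loose; origin at the centre of its underside

How it is judged:
By the outcome, as a careful person would: the job done as asked, in the order asked, and still so for the second after the job is handed in, with the robot touching nothing.
It also fails if it takes over 61 s, if anything falls off the work surface, if the arm or the gripper's body presses on something with over 40 N, if the wrist force passes 120 N, or if a joint passes its speed limit or range.

## Working session

There is one attempt and no reset: what is moved stays moved. The work goes in short steps, Python scripts to look and compute and a tool call to move; the robot and the scene stay as the last step left them, time stands still between calls to the robot, and variables do not carry over. Pictures are saved under pics/ and viewed, at most 10 in all, crops included, and the job is handed in when it is done.

```bash
mkdir -p pics; ls; cat > h.py <<'E'
import numpy as np, cv2
from rig import arm
def ray(cam,u,v):
    c=arm.calibration(cam);K=np.array(c["intrinsics"]);k1=c["k1"];R=np.array(c["R"]);t=np.array(c["t"])
    p=cv2.undistortPoints(np.array([[[u,v]]],float),K,np.array([k1,0,0,0.]))[0,0]
    return -R.T@t, R.T@np.array([p[0],p[1],1.])
def onz(cam,u,v,z):
    o,d=ray(cam,u,v); return o+d*(z-o[2])/d[2]
def tri(a,b):
    (o1,d1),(o2,d2)=ray(*a),ray(*b)
    s=np.linalg.lstsq(np.c_[d1,-d2],o2-o1,rcond=None)[0]
    p,q=o1+s[0]*d1,o2+s[1]*d2
    return (p+q)/2,np.linalg.norm(p-q)
def proj(cam,X):
    c=arm.calibration(cam);R=np.array(c["R"]);r=cv2.Rodrigues(R)[0]
    return cv2.projectPoints(np.array([X],float),r,np.array(c["t"],float),np.array(c["intrinsics"]),np.array([c["k1"],0,0,0.]))[0][0,0]
def snap(cam,name):
    im=arm.capture(cam); cv2.imwrite(f"pics/{name}.png",im[:,:,::-1]); return im
E
python3 - <<'E'
from h import *
np.set_printoptions(precision=4,suppress=True)
for n in("scene","top"):
    snap(n,n+"0"); c=arm.calibration(n); print(n,c["k1"],np.array(c["intrinsics"]).tolist(),-np.array(c["R"]).T@c["t"],np.array(c["R"])[2])
print(arm.state())
E
```

```text
pics
scene 0.04806789937079718 [[422.58436918359087, 0.0, 256.2070562123412], [0.0, 422.58436918359087, 191.24473161136694], [0.0, 0.0, 1.0]] [1.2653 0.606  0.9605] [-0.5184 -0.4908 -0.7002]
top -0.14798731011035457 [[417.2597460191732, 0.0, 256.2572546962125], [0.0, 417.2597460191732, 191.64893439347418], [0.0, 0.0, 1.0]] [ 0.5351 -0.023   1.1496] [ 0.0615 -0.0135 -0.998 ]
{'time_s': 0.1, 'joint_positions': array([ 1.1656,  0.3536,  1.6341,  0.    ,  1.1552, -0.0024]), 'qvel': array([ 0.0015,  0.0005, -0.0023, -0.0007, -0.0011, -0.0024]), 'effort': array([  0.0003, -59.491 , -33.4933,   0.0699,   0.0184,   0.    ]), 'eef_pos': array([0.2448, 0.5746, 0.2139]), 'tcp_rot': array([-3.1404, -0.    ,  2.7388]), 'ft_force': array([-0.0224,  0.0915,  0.8349]), 'ft_torque': array([ 0.0459, -0.0354,  0.0368]), 'finger_force': 0.0, 'width': 1.002360370253735}
```

View pics/scene0.png

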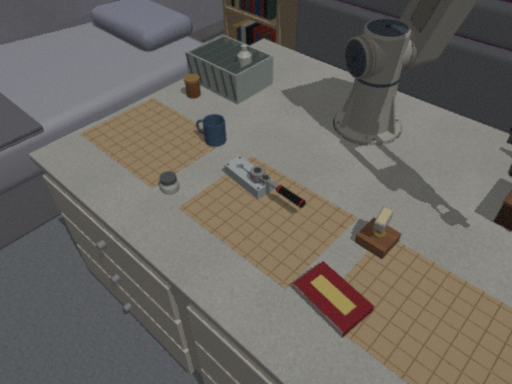

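View pics/top0.png

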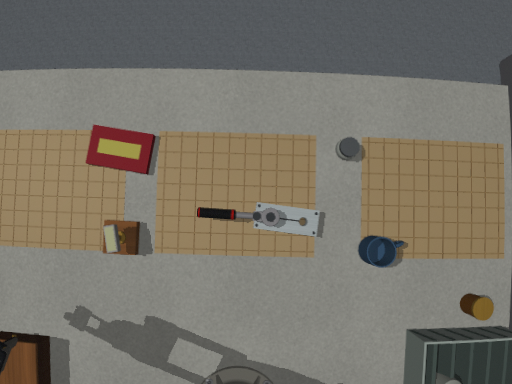

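The scene view shows the bracket near (245,178), grip (290,196), and lamp and rest (380,235). In the top view the hole is near (303,221), the bolt (270,217), the grip (216,213), the lamp head (112,238) and the rest (122,238). Next I'll enlarge the crops.

```bash
python3 - <<'E'
import cv2,numpy as np
t=cv2.imread("pics/top0.png");s=cv2.imread("pics/scene0.png")
r=lambda im,x,y,w,h,k:cv2.resize(im[y:y+h,x:x+w],None,fx=k,fy=k,interpolation=cv2.INTER_CUBIC)
a=r(t,190,195,133,50,6)      # 798x300
b=np.hstack([r(t,95,210,50,50,6),r(s,350,200,55,50,6)]) 
b=np.hstack([b,np.zeros((300,798-b.shape[1],3),np.uint8)])
cv2.imwrite("pics/c1.png",np.vstack([a,b]))
cv2.imwrite("pics/c2.png",r(s,220,150,95,65,8))
E
```

```text
(no output)
```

View pics/c1.png

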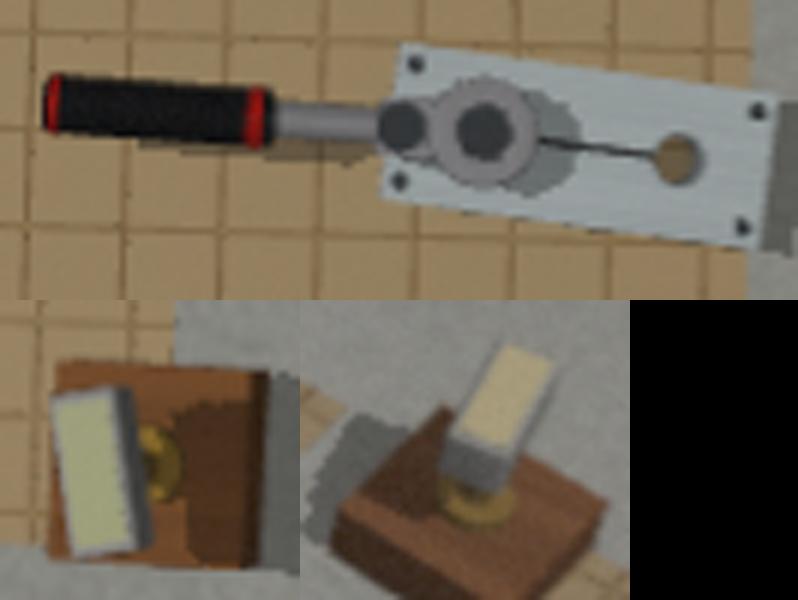

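View pics/c2.png

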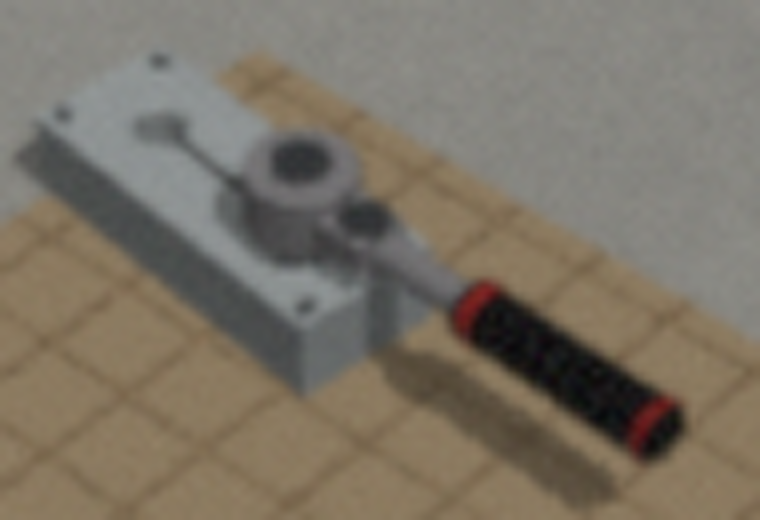

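The crops show the hole at (679,159), bracket screws at (416,64), (758,111), (399,181) and (742,227), the bolt top at (484,131), and rings at (55,103) and (257,117). The head's top face is near (94,172). In the scene crop the hole is at (160,128), the bolt top at (302,160), the rings at (478,308) and (652,430), and the head top at (206,98). Now to measure with masks plus triangulation.

```bash
cat >> h.py <<'E'
def pale(im,x,y,w,h):
    s=im[y:y+h,x:x+w].astype(int)
    m=((s.min(2)>110)&(s[:,:,0]-s[:,:,2]>18)).astype(np.uint8)
    c=max(cv2.findContours(m,cv2.RETR_EXTERNAL,cv2.CHAIN_APPROX_NONE)[0],key=cv2.contourArea)
    M=cv2.moments(c); return M['m10']/M['m00']+x,M['m01']/M['m00']+y,cv2.minAreaRect(c),cv2.boxPoints(cv2.minAreaRect(c))+[x,y]
E
python3 - <<'E'
from h import *
np.set_printoptions(precision=4,suppress=True)
t=cv2.imread("pics/top0.png")[:,:,::-1];s=cv2.imread("pics/scene0.png")[:,:,::-1]
T=lambda X,Y:(("top",190+(X+.5)/6-.5,195+(Y+.5)/6-.5));S=lambda X,Y:("scene",220+(X+.5)/8-.5,150+(Y+.5)/8-.5)
for n,a,b in(("hole",T(679,159),S(160,128)),("bolt",T(484,131),S(302,160)),("pivot",T(401,126),S(365,217)),("ringin",T(257,117),S(478,308)),("ringout",T(55,103),S(652,430)),
 ("scr1",T(758,111),S(160,62)),("scr2",T(742,227),S(160,62)),("scrA",T(758,111),S(63,113)),("scrC",T(416,64),S(306,305))): print(n,*tri(a,b))
print("pl40",[onz(*T(*p),.04) for p in((679,159),(416,64),(758,111),(399,181),(742,227))],onz(*S(160,128),.04))
print("z ", onz(*T(484,131),.075),onz(*T(257,117),.062),onz(*T(55,103),.062))
a=pale(t,95,210,50,50);b=pale(s,350,200,55,50)
print(a[:3],b[:3]);print("head",tri(("top",*a[:2]),("scene",*b[:2])))
B=np.array([onz("top",*p,.106) for p in a[3]]);print(B,B.mean(0));B=np.array([onz("scene",*p,.106) for p in b[3]]);print(B.mean(0))
E
```

```text
hole [ 0.5287 -0.1647  0.0371] 0.001227601257944419
bolt [ 0.5386 -0.0752  0.0789] 0.0005014421328538831
pivot [ 0.5401 -0.0401  0.0711] 0.0012610446406921088
ringin [0.5429 0.0216 0.0638] 0.0030758755352396873
ringout [0.5467 0.1095 0.061 ] 0.003662573578363277
scr1 [ 0.5384 -0.1793  0.0735] 0.036334671024015386
scr2 [ 0.4992 -0.1935  0.0383] 0.0013147508265949053
scrA [ 0.5509 -0.1994  0.0395] 0.0013084028608780639
scrC [ 0.5678 -0.0464  0.0392] 0.0009926200062852948
pl40 [array([ 0.5283, -0.1639,  0.04  ]), array([ 0.5674, -0.046 ,  0.04  ]), array([ 0.5505, -0.1988,  0.04  ]), array([ 0.5155, -0.0399,  0.04  ]), array([ 0.4988, -0.1927,  0.04  ])] [ 0.5314 -0.1628  0.04  ]
z  [ 0.5385 -0.0752  0.075 ] [0.5419 0.0228 0.062 ] [0.5455 0.1108 0.062 ]
(109.7014652014652, 238.51923076923077, ((14.630189895629883, 28.194339752197266), (24.448945999145508, 9.275856018066406), 79.3803482055664)) (383.82321187584347, 215.49797570850203, ((33.80000305175781, 15.400001525878906), (8.944271087646484, 16.099689483642578), 26.56505012512207))
head (array([0.4714, 0.3284, 0.1084]), np.float64(0.0023074913129867243))
[[0.4989 0.3493 0.106 ]
 [0.5041 0.3256 0.106 ]
 [0.4439 0.3117 0.106 ]
 [0.4387 0.3353 0.106 ]] [0.4714 0.3305 0.106 ]
[0.4694 0.3264 0.106 ]
```

```bash
cat >> h.py <<'E'
from scipy.spatial.transform import Rotation as Ro
def go(x,y,z,yy):
    "shift and turn in tool axes to TCP xyz with tool y at world yaw yy (mod pi)"
    s=arm.state();R=Ro.from_euler('xyz',s["tcp_rot"]).as_matrix()
    d=R.T@(np.array([x,y,z])-s["eef_pos"]); cur=np.arctan2(R[1,1],R[0,1])
    print("shift",d.round(4),"turn",round(float((cur-yy+np.pi/2)%np.pi-np.pi/2),3),"cur",round(float(cur),3),"q6",s["joint_positions"][5].round(3))
E
python3 -c "
from h import *
go(.471,.329,.17,1.798)"
```

```text
shift [-0.3044 -0.1372  0.0441] turn -0.63 cur 1.168 q6 -0.002
```

Careful with the scale: shifts go in units of 25 mm and turns go in units of 0.05 rad. That gives: -0.3044 m is -12.176, -0.24 m is -9.6, -0.63 rad is -12.6.

Request:
send_path(
  segments=[
    [[-2.4,-1.08,0,-3],[-4.8,-2.16,0.4,-6],[-7.2,-3.24,0.8,-9],[-9.6,-4.32,1.2,-12],[-12.176,-5.488,1.764,-12.6],[-12.176,-5.488,1.764,-12.6],[-12.176,-5.488,1.764,-12.6],[-12.176,-5.488,1.764,-12.6]],
  ],
  finger_gap=1.0,
)

```text
time_s: 1.1
eef_pos: [0.4708, 0.3299, 0.1705]
tcp_rot: [3.141, -0.0, -2.915]
ft_force: [-0.5, -0.2, 0.5]
width: 0.999
finger_force: 0.0
```

```bash
python3 -c "
from h import *
go(.471,.329,.079,1.798)
snap('top','t1');snap('scene','s1')
a=cv2.imread('pics/t1.png')[190:290,70:190];b=cv2.imread('pics/s1.png')[150:270,330:430]
cv2.imwrite('pics/c3.png',np.hstack([cv2.resize(a,(480,400)),cv2.resize(b,(320,400))[:, :320]]))"
```

```text
shift [-0.     -0.001   0.0915] turn -0.0 cur 1.798 q6 -1.19
```

View pics/c3.png

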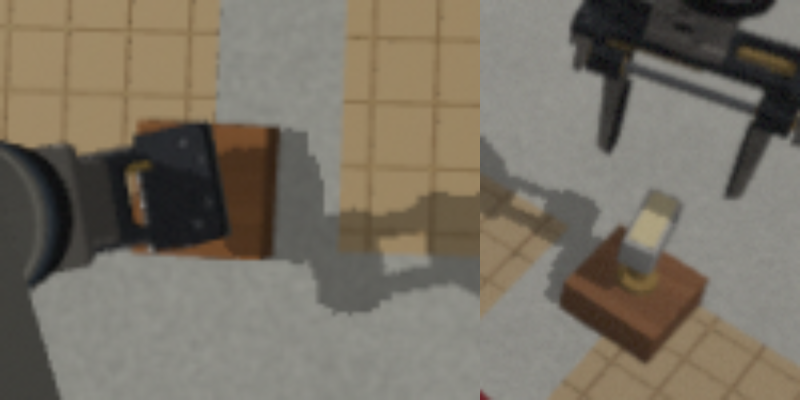

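The gripper sits above the lamp, with the finger tips at about (610,145) and (735,190) in the crop and the head at (650,230), between and below them. I'll lower and close.

Request:
send_path(
  segments=[
    [[0,0,1.6,0],[0,0,2.8,0],[0,-0.04,3.66,0],[0,-0.04,3.66,0]],
  ],
  finger_gap=1.0,
)

```text
time_s: 1.7
eef_pos: [0.4699, 0.3286, 0.0778]
tcp_rot: [-3.141, -0.003, -2.913]
ft_force: [1.0, -0.4, 0.6]
width: 1.003
finger_force: 0.0
```

Request:
send_path(
  segments=[
    [[0,0,0,0],[0,0,0,0],[0,0,0,0],[0,0,0,0],[0,0,0,0],[0,0,0,0],[0,0,0,0],[0,0,0,0]],
  ],
  finger_gap=0.0,
)

```text
time_s: 2.7
eef_pos: [0.4714, 0.3285, 0.079]
tcp_rot: [-3.142, -0.0, -2.914]
ft_force: [0.8, -0.2, -0.5]
width: 0.326
finger_force: 29.8
```

In the tool's units: -0.111 m is -4.44, -0.07 m is -2.8.

Request:
send_path(
  segments=[
    [[0,0,-1.2,0],[0,0,-2.8,0],[0,0,-4.44,0],[0,0,-4.44,0]],
  ],
)

```text
time_s: 3.2
eef_pos: [0.4731, 0.3295, 0.1929]
tcp_rot: [3.14, 0.005, -2.914]
ft_force: [0.1, 0.1, -2.5]
width: 0.321
finger_force: 29.9
```

```bash
python3 -c "
from h import *
go(.5285,-.164,.16,-.11)"
```

```text
shift [ 0.0573 -0.4934  0.0316] turn -1.234 cur 1.798 q6 -1.192
```

In the tool's units: -0.4934 m is -19.736, -0.45 m is -18, 1.908 rad is 38.16.

Request:
send_path(
  segments=[
    [[0.2,-1.8,0,3.4],[0.4,-3.6,0,7],[0.64,-5.4,0,10.6],[0.84,-7.2,0,14.2],[1.04,-9,0,17.6],[1.24,-10.8,0,21.2],[1.44,-12.6,0,24.8],[1.68,-14.4,0,28.4],[1.88,-16.2,0,32],[2.08,-18,0,35.4],[2.292,-19.736,0,38.16],[2.292,-19.736,0,38.16]],
  ],
)

```text
time_s: 4.7
eef_pos: [0.526, -0.1674, 0.1882]
tcp_rot: [-3.14, 0.0, 1.457]
ft_force: [-0.4, 0.2, -1.9]
width: 0.323
finger_force: 29.9
```

Request:
send_path(
  segments=[
    [[0,0,0,0],[0,0,0.8,0],[0,0,0.8,0]],
  ],
)

```text
time_s: 5.08
eef_pos: [0.5254, -0.1635, 0.1684]
tcp_rot: [-3.138, -0.001, 1.463]
ft_force: [-0.1, 0.5, -2.2]
width: 0.325
finger_force: 29.9
```

```bash
python3 -c "
from h import *
go(.5285,-.164,.13,-.11)
print(arm.state()['ft_force'])
snap('top','t2');snap('scene','s2')
a=cv2.imread('pics/t2.png')[180:260,250:350];b=cv2.imread('pics/s2.png')[110:200,200:290]
cv2.imwrite('pics/c4.png',np.hstack([cv2.resize(a,(400,320)),cv2.resize(b,(320,320))]))"
```

```text
shift [-0.0002  0.0033  0.0384] turn 0.002 cur -0.108 q6 -0.197
[-0.07748681  0.49825267 -2.15664768]
```

View pics/c4.png

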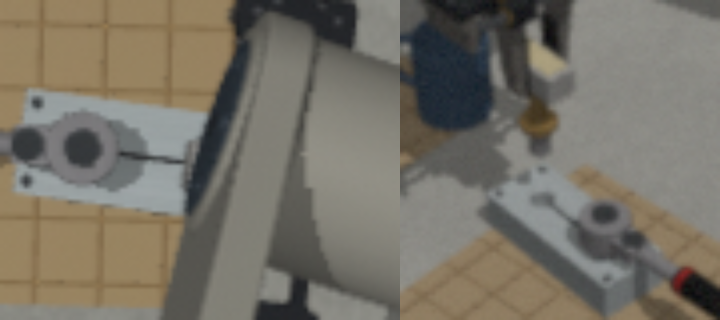

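The scene view shows the lamp upright in the grip: its foot is at about (540,150) in the crop, with the hole at (540,198). The arm hides the hole in the top view. I'll go lower and measure foot against hole in the scene camera.

Request:
send_path(
  segments=[
    [[0,0.132,0.8,0],[0,0.132,1.52,0],[0,0.132,1.52,0],[0,0.132,1.52,0]],
  ],
)

```text
time_s: 5.68
eef_pos: [0.5303, -0.1655, 0.1324]
tcp_rot: [3.141, 0.0, 1.461]
ft_force: [0.1, 0.1, -2.4]
width: 0.324
finger_force: 29.9
```

```bash
python3 -c "
from h import *
go(.5285,-.164,.13,-.11)
print(arm.state()['ft_force'],arm.state()['eef_pos'])
im=snap('scene','s3')
cv2.imwrite('pics/c5.png',cv2.resize(im[125:185,215:295,::-1],None,fx=10,fy=10,interpolation=cv2.INTER_CUBIC))"
```

```text
shift [ 0.0013 -0.0019  0.0024] turn 0.0 cur -0.11 q6 -0.195
[ 0.06562367  0.08996301 -2.42488378] [ 0.53025555 -0.16552185  0.1323867 ]
```

View pics/c5.png

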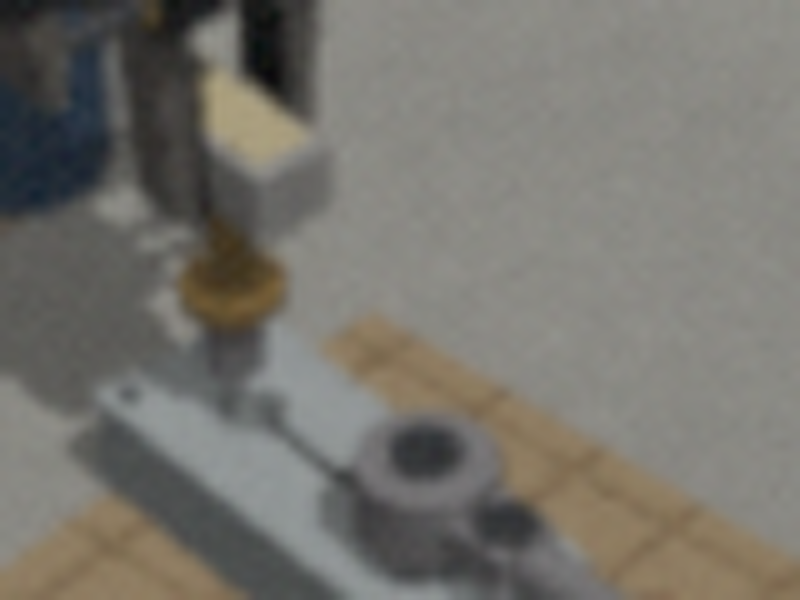

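The foot axis is at X≈234 in the crop, the collar centre at about (234,287), the foot's lower front edge at Y≈388, and the hole near (250,410). The lamp needs a small shift to the right in the picture.

```bash
python3 - <<'E'
from h import *
np.set_printoptions(precision=4,suppress=True)
P=lambda X,Y:(215+(X+.5)/10-.5,125+(Y+.5)/10-.5)
im=cv2.imread('pics/s3.png')[:,:,::-1].astype(int)[145:162,228:250]
m=((im[:,:,0]-im[:,:,2]>35)).astype(np.uint8)
print("\n".join("".join(" #"[v] for v in r) for r in m))
for z in(.089,.0914,.094): print(z,onz("scene",*P(234,287),z))
e=[]
for i in range(6): arm.capture("scene"); e.append(arm.state()["eef_pos"])
e=np.array(e);print(e)
p=e.mean(0);z=p[2]-.075
o=np.array([p[0],p[1],0])
for n,h in(("foot",0),("collar bot",.03),("collar mid",.034)):
    q=proj("scene",o+[0,0,z+h]);print(n,((q-[215,125]+.5)*10-.5))
q=proj("scene",[.5283,-.1641,.04]);print("hole by top",((q-[215,125]+.5)*10-.5))
E
```

```text
##           
                      
       #   # #        
      ##  # ###       
     ##### ####       
     ##########       
      #########       
       ######         
                      
                      
                    ##
                    ##
                      
0.089 [ 0.5305 -0.1683  0.089 ]
0.0914 [ 0.5325 -0.1661  0.0914]
0.094 [ 0.5347 -0.1638  0.094 ]
[[ 0.5305 -0.1657  0.1327]
 [ 0.5305 -0.1657  0.1327]
 [ 0.5304 -0.1657  0.1326]
 [ 0.5303 -0.1656  0.1325]
 [ 0.5303 -0.1656  0.1324]
 [ 0.5302 -0.1656  0.1323]]
foot [244.0401 364.4944]
collar bot [240.2665 293.7869]
collar mid [239.7541 284.1929]
hole by top [253.8677 403.8329]
```

```bash
python3 -c "
from h import *
go(.5281,-.164,.125,-.11)"
```

```text
shift [ 0.0013 -0.0023  0.0073] turn -0.0 cur -0.11 q6 -0.195
```

Request:
send_path(
  segments=[
    [[0.052,-0.092,0.16,0],[0.052,-0.092,0.292,0],[0.052,-0.092,0.292,0],[0.052,-0.092,0.292,0],[0.052,-0.092,0.292,0]],
  ],
)

```text
time_s: 6.65
eef_pos: [0.528, -0.164, 0.1248]
tcp_rot: [3.141, 0.0, 1.461]
ft_force: [0.2, 0.1, -1.7]
width: 0.324
finger_force: 29.9
```

Request:
send_path(
  segments=[
    [[0,0,0.16,0],[0,0,0.32,0],[0,0,0.4,0],[0,0,0.48,0],[0,0,0.48,0]],
  ],
)

```text
time_s: 7.28
eef_pos: [0.5278, -0.1639, 0.1125]
tcp_rot: [-3.141, -0.0, 1.461]
ft_force: [-0.2, -0.2, -1.8]
width: 0.326
finger_force: 29.9
```

Request:
send_path(
  segments=[
    [[0,0,0.08,0],[0,0,0.16,0],[0,0,0.24,0],[0,0,0.24,0]],
  ],
)

```text
time_s: 7.78
eef_pos: [0.5278, -0.1639, 0.1065]
tcp_rot: [-3.141, -0.0, 1.461]
ft_force: [-0.1, 1.2, -2.2]
width: 0.326
finger_force: 29.9
```

Request:
send_path(
  segments=[
    [[0,0,0.12,0],[0,0,0.24,0],[0,0,0.36,0],[0,0,0.48,0],[0,0,0.48,0]],
  ],
)

```text
time_s: 8.4
eef_pos: [0.5278, -0.164, 0.0944]
tcp_rot: [-3.141, -0.0, 1.461]
ft_force: [-0.9, 0.3, -2.3]
width: 0.323
finger_force: 29.9
```

Request:
send_path(
  segments=[
    [[0,0,0.08,0],[0,0,0.16,0],[0,0,0.24,0],[0,0,0.28,0],[0,0,0.28,0]],
  ],
)

```text
time_s: 9.02
eef_pos: [0.5279, -0.164, 0.0876]
tcp_rot: [-3.142, -0.0, 1.461]
ft_force: [0.4, 0.5, -2.2]
width: 0.328
finger_force: 29.9
```

Request:
send_path(
  segments=[
    [[0,0,0.04,0],[0,0,0.06,0],[0,0,0.08,0],[0,0,0.08,0]],
  ],
)

```text
time_s: 9.52
eef_pos: [0.5279, -0.164, 0.0857]
tcp_rot: [3.142, -0.0, 1.461]
ft_force: [-1.0, 0.3, -1.2]
width: 0.324
finger_force: 29.9
```

Almost home, so I'll feel for the seat in half-millimetre steps.

In the tool's units: 0.0005 m is 0.02.

Request:
send_path(
  segments=[
    [[0,0,0.02,0],[0,0,0.02,0]],
  ],
)

```text
time_s: 9.78
eef_pos: [0.5279, -0.1639, 0.0852]
tcp_rot: [3.142, -0.0, 1.461]
ft_force: [0.1, 1.5, -1.6]
width: 0.322
finger_force: 29.9
```

Request:
send_path(
  segments=[
    [[0,0,0.02,0],[0,0,0.02,0]],
  ],
)

```text
time_s: 10.02
eef_pos: [0.528, -0.164, 0.0849]
tcp_rot: [3.141, 0.0, 1.461]
ft_force: [-1.2, 1.6, 2.1]
width: 0.326
finger_force: 29.9
```

In the tool's units: 0.0005 m is 0.02.

Request:
send_path(
  segments=[
    [[0,0,0.02,0],[0,0,0.02,0]],
  ],
)

```text
time_s: 10.28
eef_pos: [0.5282, -0.1641, 0.0848]
tcp_rot: [3.141, 0.0, 1.461]
ft_force: [-2.1, 1.4, 8.0]
width: 0.325
finger_force: 30.0
```

Seated: the force rose from -2 to +8 N. Next I'll release and rise.

Request:
send_path(
  segments=[
    [[0,0,0,0],[0,0,0,0],[0,0,0,0],[0,0,0,0]],
  ],
  finger_gap=0.65,
)

```text
time_s: 10.78
eef_pos: [0.5279, -0.164, 0.0841]
tcp_rot: [-3.142, 0.0, 1.461]
ft_force: [-0.0, -0.4, -0.0]
width: 0.652
finger_force: 0.0
```

Request:
send_path(
  segments=[
    [[0,0,-0.8,0],[0,0,-2.4,0],[0,0,-4.4,0],[0,0,-4.4,0]],
  ],
)

```text
time_s: 11.28
eef_pos: [0.5304, -0.1648, 0.198]
tcp_rot: [3.135, 0.001, 1.461]
ft_force: [-0.3, -0.4, 0.3]
width: 0.646
finger_force: 0.0
```

Request:
send_path(
  segments=[
    [[-2.4,0,0,0],[-4.8,0,0,0],[-7.2,0,0,0],[-7.2,0,0,0]],
  ],
)

```text
time_s: 11.78
eef_pos: [0.507, -0.3462, 0.1928]
tcp_rot: [-3.141, 0.0, 1.457]
ft_force: [-0.4, 1.0, 0.0]
width: 0.649
finger_force: 0.0
```

```bash
python3 -c "
from h import *
np.set_printoptions(precision=4,suppress=True)
print(arm.state()['eef_pos'])
t=snap('top','t4');s=snap('scene','s4')
a=pale(t,290,200,50,50);b=pale(s,220,130,50,50)
print(a[:3],b[:3]);print('head',tri(('top',*a[:2]),('scene',*b[:2])))
cv2.imwrite('pics/c6.png',np.hstack([cv2.resize(t[190:250,270:330,::-1],(360,360)),cv2.resize(s[130:200,220:290,::-1],(360,360))]))"
```

```text
[ 0.507  -0.3462  0.1928]
(307.0, 221.3054054054054, ((17.030000686645508, 21.290000915527344), (24.183053970336914, 8.7681245803833), 8.13010311126709)) (238.23747276688454, 146.90631808278866, ((18.200000762939453, 16.900001525878906), (16.200000762939453, 6.0), 36.869895935058594))
head (array([ 0.5291, -0.1656,  0.1156]), np.float64(0.0017442429954004966))
```

View pics/c6.png

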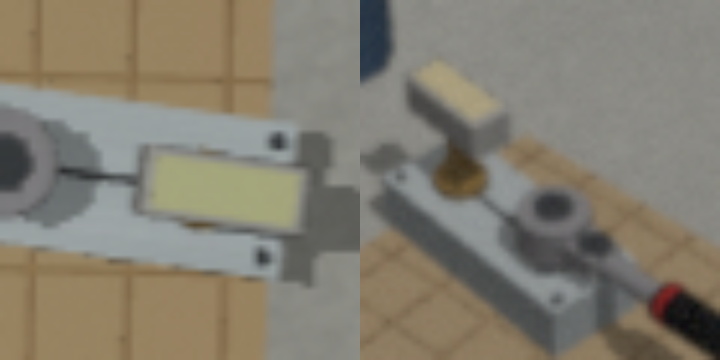

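The lamp is home and upright, with its head's top at 0.1156 measured against 0.116 expected. The picture shows the collar flat on the bracket at about (460,182). Now the wrench: I'll push with closed fingers from the -x side.

```bash
python3 -c "
from h import *
go(.4936,.0665,.19,-.036)"
```

```text
shift [ 0.4051 -0.0592  0.0035] turn -0.076 cur -0.112 q6 -0.485
```

In the tool's units: 0.4051 m is 16.204, 0.35 m is 14, -0.076 rad is -1.52.

Request:
send_path(
  segments=[
    [[2,-0.28,0,0],[4,-0.6,0,-0.4],[6,-0.88,0,-0.6],[8,-1.16,0,-0.8],[10,-1.48,0,-1],[12,-1.76,0,-1.2],[14,-2.04,0,-1.4],[16.204,-2.368,0.14,-1.52],[16.204,-2.368,0.14,-1.52],[16.204,-2.368,0.14,-1.52],[16.204,-2.368,0.14,-1.52]],
  ],
  finger_gap=0.0,
)

```text
time_s: 13.25
eef_pos: [0.4936, 0.0656, 0.1906]
tcp_rot: [-3.141, 0.0, 1.536]
ft_force: [0.9, 0.5, 0.3]
width: 0.007
finger_force: 0.0
```

```bash
python3 -c "
from h import *
go(.4936,.0665,.042,-.036)"
```

```text
shift [0.0009 0.     0.1486] turn 0.001 cur -0.035 q6 0.164
```

In the tool's units: 0.1486 m is 5.944, 0.1 m is 4.

Request:
send_path(
  segments=[
    [[0,0,2,0],[0,0,4,0],[0.036,0,5.944,0],[0.036,0,5.944,0],[0.036,0,5.944,0]],
  ],
)

```text
time_s: 13.88
eef_pos: [0.4947, 0.0666, 0.0434]
tcp_rot: [3.141, -0.0, 1.536]
ft_force: [-0.3, 0.4, 0.5]
width: 0.004
finger_force: 0.0
```

Request:
send_path(
  segments=[
    [[0,0.2,0,0],[0,0.4,0,0],[0,0.56,0,0],[0,0.64,0,0],[0,0.64,0,0]],
  ],
)

```text
time_s: 14.5
eef_pos: [0.5099, 0.0666, 0.0421]
tcp_rot: [-3.142, 0.0, 1.537]
ft_force: [0.8, 0.0, -0.3]
width: 0.004
finger_force: 0.0
```

```bash
python3 -c "
from h import *
go(.4936,.0665,.042,-.036)"
```

```text
shift [-0.0007 -0.0163  0.0001] turn 0.002 cur -0.034 q6 0.161
```

In the tool's units: 0.0285 m is 1.14, 0.0213 m is 0.852, 0.2 rad is 4.

Request:
send_path(
  segments=[
    [[0.032,0.14,0,0.5],[0.06,0.28,0,1],[0.084,0.42,0,1.5],[0.108,0.564,0,2],[0.124,0.708,0,2.5],[0.14,0.852,0,3],[0.148,0.996,0,3.5],[0.156,1.14,0,4],[0.156,1.14,0,4]],
  ],
)

```text
time_s: 15.62
eef_pos: [0.539, 0.0696, 0.0421]
tcp_rot: [3.141, -0.0, 1.336]
ft_force: [0.0, -0.1, 0.5]
width: 0.005
finger_force: 0.0
```

```bash
python3 -c "
from h import *
np.set_printoptions(precision=4,suppress=True)
print(arm.state()['ft_force'])
t=snap('top','t5')
im=t.astype(int);m=((im[:,:,0]>110)&(im[:,:,1]<60)&(im[:,:,2]<60)).astype(np.uint8)
m[:190]=0;m[300:]=0
n,l,st,ce=cv2.connectedComponentsWithStats(m)
for i in range(1,n):
  if st[i,4]>5:
    p=onz('top',*ce[i],.068);print(st[i],p,np.arctan2(p[1]+.0752,p[0]-.5386))
"
```

```text
[ 0.0033 -0.0798  0.4961]
```

```bash
cat >> h.py <<'E'
def rings(cam,z=.064):
    im=arm.capture(cam).astype(int)
    m=((im[:,:,0]>60)&(im[:,:,0]>2*im[:,:,1])&(im[:,:,0]>2*im[:,:,2])).astype(np.uint8)
    n,l,st,ce=cv2.connectedComponentsWithStats(m,connectivity=8)
    for i in range(1,n):
        p=onz(cam,*ce[i],z);d=p[:2]-[.5386,-.0752]
        if st[i,4]>2 and np.hypot(*d)<.26: print(cam,st[i,4],ce[i].round(1),p.round(4),"r",np.hypot(*d).round(3),"yaw",np.arctan2(d[1],d[0]).round(3))
E
python3 -c "
from h import *
rings('scene');rings('top');print(arm.state()['ft_force'])"
```

```text
scene 15 [293.1 206.3] [0.5754 0.1    0.064 ] r 0.179 yaw 1.364
[ 0.003972   -0.21694046  0.059862  ]
```

Request:
send_path(
  segments=[
    [[0.028,0.14,0,0.5],[0.052,0.28,0,1],[0.076,0.424,0,1.5],[0.092,0.564,0,2]],
  ],
)

```text
time_s: 16.27
eef_pos: [0.553, 0.0686, 0.0421]
tcp_rot: [3.142, -0.0, 1.235]
ft_force: [-0.6, 0.8, -0.5]
width: 0.007
finger_force: 0.6
```

In the tool's units: 0.007 m is 0.28, 0.0035 m is 0.14, 0.05 rad is 1.

Request:
send_path(
  segments=[
    [[0.028,0.14,0,0.5],[0.052,0.28,0,1]],
  ],
)

```text
time_s: 16.52
eef_pos: [0.56, 0.0675, 0.0421]
tcp_rot: [3.142, -0.0, 1.185]
ft_force: [-0.9, 1.2, 0.9]
width: 0.006
finger_force: 0.6
```

In the tool's units: 0.007 m is 0.28, 0.0035 m is 0.14, 0.05 rad is 1.

Request:
send_path(
  segments=[
    [[0.028,0.14,0,0.5],[0.052,0.28,0,1]],
  ],
)

```text
time_s: 16.77
eef_pos: [0.5669, 0.066, 0.0421]
tcp_rot: [3.142, -0.0, 1.135]
ft_force: [-1.4, 0.6, -0.2]
width: 0.004
finger_force: 0.6
```

Request:
send_path(
  segments=[
    [[0,0,0,0]],
  ],
)

```text
time_s: 16.9
eef_pos: [0.5671, 0.0659, 0.0421]
tcp_rot: [3.141, -0.0, 1.136]
ft_force: [-0.7, -0.6, -0.8]
width: 0.004
finger_force: 0.0
```

In the tool's units: 0.007 m is 0.28, 0.0035 m is 0.14, 0.05 rad is 1.

Request:
send_path(
  segments=[
    [[0.028,0.14,0,0.5],[0.052,0.28,0,1]],
  ],
)

```text
time_s: 17.15
eef_pos: [0.5737, 0.0642, 0.0421]
tcp_rot: [-3.141, 0.0, 1.085]
ft_force: [-1.0, 1.2, -0.6]
width: 0.006
finger_force: 0.6
```

In the tool's units: 0.007 m is 0.28, 0.0035 m is 0.14, 0.05 rad is 1.

Request:
send_path(
  segments=[
    [[0.028,0.14,0,0.5],[0.052,0.28,0,1]],
  ],
)

```text
time_s: 17.4
eef_pos: [0.5807, 0.0621, 0.0421]
tcp_rot: [3.142, -0.0, 1.035]
ft_force: [-1.0, 0.6, 0.5]
width: 0.005
finger_force: 0.6
```

In the tool's units: 0.007 m is 0.28, 0.0035 m is 0.14, 0.05 rad is 1.

Request:
send_path(
  segments=[
    [[0.028,0.14,0,0.5],[0.052,0.28,0,1]],
  ],
)

```text
time_s: 17.65
eef_pos: [0.5874, 0.0597, 0.0421]
tcp_rot: [3.142, -0.0, 0.985]
ft_force: [-1.1, 1.6, 0.1]
width: 0.006
finger_force: 0.6
```

In the tool's units: 0.007 m is 0.28, 0.0035 m is 0.14, 0.05 rad is 1.

Request:
send_path(
  segments=[
    [[0.028,0.14,0,0.5],[0.052,0.28,0,1]],
  ],
)

```text
time_s: 17.9
eef_pos: [0.5939, 0.0569, 0.0421]
tcp_rot: [3.142, -0.0, 0.935]
ft_force: [-0.2, 1.4, 0.6]
width: 0.002
finger_force: 0.6
```

In the tool's units: 0.007 m is 0.28, 0.0035 m is 0.14, 0.05 rad is 1.

Request:
send_path(
  segments=[
    [[0.028,0.14,0,0.5],[0.052,0.28,0,1]],
  ],
)

```text
time_s: 18.15
eef_pos: [0.6003, 0.0537, 0.0421]
tcp_rot: [3.142, -0.0, 0.885]
ft_force: [-0.2, 2.9, -0.3]
width: 0.009
finger_force: 0.6
```

In the tool's units: 0.007 m is 0.28, 0.0035 m is 0.14, 0.05 rad is 1.

Request:
send_path(
  segments=[
    [[0.028,0.14,0,0.5],[0.052,0.28,0,1]],
  ],
)

```text
time_s: 18.4
eef_pos: [0.6058, 0.0509, 0.042]
tcp_rot: [-3.14, 0.0, 0.835]
ft_force: [-4.0, 6.4, 2.3]
width: 0.005
finger_force: 3.7
```

Stop reached (about 7 N), at or near the click. I'll go on in 2 mm steps.

In the tool's units: 0.002 m is 0.08, 0.0004 m is 0.016, 0.014 rad is 0.28.

Request:
send_path(
  segments=[
    [[0.016,0.08,0,0.28]],
  ],
)

```text
time_s: 18.52
eef_pos: [0.6074, 0.0501, 0.042]
tcp_rot: [-3.14, 0.0, 0.821]
ft_force: [-3.1, 6.2, 2.6]
width: 0.004
finger_force: 3.4
```

In the tool's units: 0.002 m is 0.08, 0.0004 m is 0.016, 0.014 rad is 0.28.

Request:
send_path(
  segments=[
    [[0.016,0.08,0,0.28]],
  ],
)

```text
time_s: 18.65
eef_pos: [0.6093, 0.049, 0.042]
tcp_rot: [-3.14, 0.0, 0.807]
ft_force: [-2.1, 6.2, 1.7]
width: 0.004
finger_force: 2.9
```

The force is falling (3.7 → 3.4 → 2.9), so it has clicked, with a kink of about 0.06 rad. I'll hold briefly, then back off along the arc.

Request:
send_path(
  segments=[
    [[0,0,0,0],[0,0,0,0]],
  ],
)

```text
time_s: 18.9
eef_pos: [0.6093, 0.0489, 0.042]
tcp_rot: [-3.14, 0.0, 0.808]
ft_force: [-2.1, 5.8, 1.8]
width: 0.006
finger_force: 2.9
```

Request:
send_path(
  segments=[
    [[-0.02,-0.08,0,-0.28],[-0.04,-0.2,0,-0.7],[-0.06,-0.32,0,-1.1],[-0.08,-0.44,0,-1.5],[-0.1,-0.6,0,-1.5],[-0.1,-1,0,-1.5],[-0.1,-1.4,0,-1.5],[-0.1,-1.8,0,-1.5],[-0.1,-1.8,0,-1.5]],
  ],
)

```text
time_s: 20.02
eef_pos: [0.5748, 0.0782, 0.0421]
tcp_rot: [-3.141, 0.0, 0.885]
ft_force: [0.5, 0.2, -0.4]
width: 0.004
finger_force: 0.0
```

```bash
python3 -c "
from h import *
rings('scene');rings('top')"
```

```text
scene 3 [264.7 193.3] [0.591  0.0027 0.064 ] r 0.094 yaw 0.978
scene 16 [265.4 214. ] [0.6522 0.0606 0.064 ] r 0.177 yaw 0.874
top 32 [241.1 191.8] [0.6005 0.0017 0.064 ] r 0.099 yaw 0.893
```

Request:
send_path(
  segments=[
    [[0,0,-2,0],[0,0,-4,0],[0,0,-6,0],[0,0,-6,0]],
  ],
)

```text
time_s: 20.62
eef_pos: [0.5785, 0.0777, 0.1964]
tcp_rot: [3.136, -0.006, 0.884]
ft_force: [0.8, -0.2, 0.2]
width: 0.005
finger_force: 0.0
```

Request:
send_path(
  segments=[
    [[1.6,-1.6,0,0],[3.2,-3.2,0,0],[4.8,-4.8,0,0],[6.4,-6.4,0,0],[6.4,-6.4,0,0]],
  ],
)

```text
time_s: 21.25
eef_pos: [0.5523, 0.3059, 0.1906]
tcp_rot: [-3.141, 0.001, 0.888]
ft_force: [0.5, -0.7, -0.8]
width: 0.006
finger_force: 0.0
```

```bash
python3 -c "
from h import *
np.set_printoptions(precision=4,suppress=True)
rings('scene');rings('top')
t=snap('top','t9');s=snap('scene','s9')
a=pale(t,290,200,50,50);b=pale(s,220,130,50,50)
print('head',tri(('top',*a[:2]),('scene',*b[:2])))
cv2.imwrite('pics/c9.png',np.hstack([cv2.resize(t[130:280,180:330,::-1],(400,400)),cv2.resize(s[100:250,200:350,::-1],(400,400))]))"
```

```text
scene 17 [261.4 193.1] [ 0.5967 -0.0054  0.064 ] r 0.091 yaw 0.876
scene 14 [265.6 214. ] [0.652  0.0609 0.064 ] r 0.177 yaw 0.876
top 21 [216.  169.9] [0.6562 0.0693 0.064 ] r 0.186 yaw 0.887
top 31 [241.2 191.8] [0.6006 0.0015 0.064 ] r 0.099 yaw 0.891
head (array([ 0.5291, -0.1656,  0.1156]), np.float64(0.0017442429954004966))
```

View pics/c9.png

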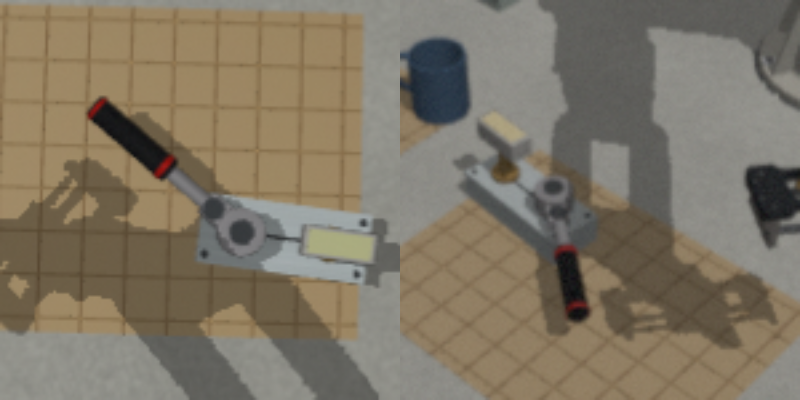

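The final picture shows the lamp upright in the bracket, with its head at (340,245). The handle is straight from (215,208) to (98,108), the mug is undisturbed and the gripper is clear.

```bash
python3 -c "
from rig import arm
print(arm.finish_job())"
```

```text
the job is handed in; nothing more can be done
None
```

I seated the lamp fully home and upright in the bracket, clicked the wrench at a kink of about 0.06 rad (estimated from the force drop), let the handle spring back straight, and handed the job in at about 21 s with the gripper clear; the mug, book and jar were left alone.

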